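Peel the top tray off a stuck pile and hold it over the light pad

ROBOT

A 6-joint arm with a two-finger parallel gripper is mounted at the origin on the work surface. World frame = base frame: x ahead of the robot, y to its left, z up, the work surface at z = 0. Lengths are in m, angles in rad, forces in N, time in s.
With the tool pointing down it reaches from about 0.325 to 1 m from the base axis. Payload 5.1 kg.
Tool frame: the origin (TCP) lies midway between the tips of the shut fingers; the grasp point (between the pads) lies 19 mm behind it; z points along the fingers, x is the direction in which the jaws open and shut, and the axes are right-handed (so a half turn about z gives the same grasp; the last joint's range is limited). The gripper opens to 85 mm and grips with 20 to 120 N. Pads are 22 mm wide; open, the fingers measure 114 mm over their backs; the gripper's body (76 mm by 85 mm) begins 54 mm behind the grasp point. The pads swing forward as they close: fully open they stand 13 mm farther back than shut.
Start: joints at [-1.214, 0.124, 1.65, -0, 1.367, -0.083], TCP at [0.277, -0.588, 0.231] pointing down, gripper open.
Joint ranges: [-2.61, 2.61], [-1.02, 2.33], [0.03, 2.71], [-1.35, 4.49], [0.32, 2.68], [-2.91, 2.91]. Speed limits (rad/s): [2.57, 2.57, 3.14, 3.14, 3.14, 3.14].

INTERFACE

Orientations are given as a unit quaternion [x, y, z, w].
In Python, from cell import bot gives the robot as it stands. The module is installed in compiled form; this text tells all that it offers.
- The arm moves only by the tool send_rows, never from a script. Its argument "rows" is a list of rows, each an object of numbers: "dx", "dy", "dz": the shift along the tool's x, y, z scaled (see below); "ax", "ay", "az": the turn, a rotation vector about the tool's x, y, z scaled (see below); "claw": the gripper command: -1 is shut, 1 is fully open, values between are in proportion. In form: [{"dx": .., "dy": .., "dz": .., "ax": .., "ay": .., "az": .., "claw": ..}, ...]. A call has 1 to 20 rows; each row is the pose to reach, as a shift and turn from the pose commanded when the call began, along the tool's axes at that moment; what a row does not reach only later rows make up. The controller multiplies each number of a shift by 8 cm and each number of a turn by 45 degrees. A row lasts 1/10 s, in which the tool goes at most 50 mm and 8.59 degrees, less where a joint would pass 70% of its speed; a pose out of reach is approached as far as the arm can. A call with a number of a shift or a turn outside -1 to 1 is refused whole. A call with a gripper value outside its range is refused whole. The fingers move at their own pace and stop on an object; "squeeze" is the grip in N (left out, the last holds). Time passes only in rows, so rows that repeat a pose let the fingers close. It gives the time, the measured TCP pose, the force and the opening at its end, in the units of the state.
- bot.read_state(): the state, without advancing time (a new reading comes with each control period).
- bot.snapshot(name): name is "scene" or "top" or "wrist"; returns the picture (420x560x3 uint8, red, green, blue); there is no depth.
- bot.camera_params(name): a dict with "vfov" (degrees; the focal length in pixels is half the picture's height over the tangent of half this angle, whatever the lens; pixels are square), "cx", "cy" (the principal point, pixels), "k1" (the pictures are not rectified: a ray, as slopes to the right and down, at radius r is drawn at 1 + k1 r^2 times it, then the intrinsics apply), "rvec" (rotation vector, rad) and "tvec" (3), from world to camera coordinates, as OpenCV has them; the wrist camera has in their place "tool_from_camera" (4x4, takes a point from camera to tool coordinates, whose origin is the TCP and whose axes are the tool frame's). Camera axes: x right, y down, z forward; pixel columns grow to the right and rows downward; lengths in m; the calibration is good to about 2 mm. A picture is of the moment at which its call begins: read the wrist's pose just before it. camera_params takes no time and is no camera call.
- bot.close_job(): hands the job in, once; it reports no verdict.
Trained networks look in the newest picture that a camera, given by its name, has taken for a name from the list of things; names that differ only in an ending like _2 or _b are one class to them, and where a whole thing is asked for, a point or a joint stands for the part that bears it (a point fixed in the world has none). Each returns a list of dicts, best first, with "score" (0 to 1); they miss things now and then, are a little off and sometimes report something else, mostly with a low value. They report only what shows in the picture. A call takes as long as a camera call. They do not tell look-alikes from the thing itself.
- bot.trace(camera, query): "pixels" (420x560 bool, what is visible of it) and "at" ([column, row] in pixels, amid what is visible of it).
- bot.spot_point(camera, query): "at" ([column, row] in pixels: a listed point, or the origin of a listed thing).
The state is a dict: "t": time; "qpos": joint angles; "joint_vel": joint speeds; "tau": joint torques, N m; "eef_pos": TCP position; "orientation": TCP orientation; "force": force on the tool from outside, world axes, zero at the start; "wrist_torque": the same for the moment, N m; "finger_gap": finger opening in m.
Only numpy, scipy, OpenCV 4.12 (cv2) and the standard library are available. Lean on these libraries where they do the work, as an engineer would, in place of code of your own. Each camera call takes 0.05 s, during which the arm holds its last target. There are 200 camera calls.

TASK

The blue tray on top of the pile of white lab trays is snapped tight under springy tabs. Grip the orange ear on its corner and peel it: lift that corner like an opening lid, by 15 degrees or so, while the opposite corner still rests on the pile, then take the tray off without lifting, tipping or dragging the white pile or disturbing the rack, bottle, tip box and cap. Finish holding the tray still by its ear, level and right way up, centred over the light pad about a hand's width (10 cm) above it; do not put it down or let go.

Things in the scene. Friction and masses are not known exactly. Their poses are not given: they have to be found in the camera images.
- tray_ear (a point): centre of the orange upright ear to grip, on the blue tray's corner: 12 mm thick, 28 mm long, 44 mm tall, standing on the flat rim (this point is 22 mm above the rim's upper face). Own x points level along the tray's diagonal to the tray's middle (the 28 mm length), y across the 12 mm thickness, z up. Level distance 92 mm to the tray's middle, 192 mm to the opposite rim corner
- tray_mid (a point): middle of the blue formed tray (about 80 g), half-way up its 28 mm height, z out of its open top: flat rim 160 x 120 mm (x, y), 4 mm thick, upper face 14 mm above this point; basin below the rim 122 x 82 mm, 24 mm deep, nested in the pile with 5 mm play all round. The ear is at the -x, -y corner, centre at (-73.6, -55.2, +36) mm from here
- tray_far (a point): underside of the blue rim at the corner opposite the ear, (+80, +60, +10) mm from tray_mid: the point to pivot about when peeling. Turning the tray 0.3 rad about this point, with the gripper turning along, pops the rim out of all the snap tabs; a straight level pull brings the pile up too
- pile: pile of nested white trays under the blue one, on a 194 x 154 x 8 mm base plate, loose, 1.1 kg; origin under its centre, z up, x along its length; top rim 160 x 120 mm, 54 mm above the origin, where the blue rim rests. Four black snap tabs, one per side, overhang the blue rim by 4 mm, tops 62 mm above the origin; each takes about 2.5 N and lets go once the rim is about 8 mm up
- pad_mid (a point): centre of the upper face of the light pad, a grey slab 200 x 170 mm with a glowing panel, 11 mm high, fixed to the bench
- tube_rack: teal tube rack with capped tubes, 70 x 120 mm, 90 mm tall, leave alone; origin at the centre of its underside
- reagent: amber bottle, 60 mm diameter, 130 mm tall, leave alone; origin at the centre of its underside
- tip_box: blue tip box with pale lid, 82 x 122 mm, 55 mm tall, leave alone; origin at the centre of its underside
- cap: small red screw cap, 32 mm diameter, 20 mm tall, leave alone; origin at the centre of its underside
Not all that is in view belongs to the job. Leave any brown or green look-alike of the part that bears tray_ear alone.

How it is judged:
On the way, in this order (a step that is already met when the one before it is completed fails the run):
1. the ear's corner is peeled up: the tray is tilted more than 10 degrees while its opposite corner is still within 15 mm of the pile's rim (angle between tray_mid's own z axis and vertical above 0.175 rad and z of tray_far in the frame of pile below 0.069 m and horizontal distance between tray_far and pile below 0.125 m), for 0.1 s.
2. the tray is off the pile, its far corner more than 40 mm above the pile's rim (z of tray_far in the frame of pile above 0.094 m), for 0.1 s.
At the end, for the whole second after the job is handed in: gripper holds the tray (over 2 N), still, its middle within 35 mm of the pad's centre from above and 75-185 mm above the bench, within 12 degrees of level, touching neither pad nor pile; white pile upright and within 20 mm of its start; rack, bottle, tip box, cap within 20 mm of theirs (horizontal distance between tray_mid and pad_mid below 0.035 m and height (world z) of tray_mid between 0.075 and 0.185 m and angle between tray_mid's own z axis and vertical below 0.21 rad and contact force between the fingers and tray above 2 N and contact force between tray and pad below 0.05 N and contact force between tray and pile below 0.05 N and linear speed of tray below 0.03 m/s and distance of each of pile, tube_rack, reagent, tip_box, cap from where it was at the start of the episode below 0.02 m and angle between pile's own z axis and vertical below 0.05 rad); the arm keeps its last pose, push and grip.
It fails at once if the white pile is lifted, dragged (over 20 mm) or tipped (over 5 degrees) (distance of pile from where it was at the start of the episode above 0.02 m or angle between pile's own z axis and vertical above 0.09 rad or height (world z) of pile above 0.01 m).
It fails at once if a bystander is pushed more than 20 mm or knocked over (distance of any of tube_rack, reagent, tip_box, cap from where it was at the start of the episode above 0.02 m or angle between any of tube_rack, reagent, tip_box's own z axis and vertical above 0.4 rad).
It also fails if it takes over 50 s, if anything falls off the work surface, if the arm or the gripper's body presses on something with over 40 N, if the wrist force passes 120 N, or if a joint passes its speed limit or range.

## Working session

There is one attempt and no reset: what is moved stays moved. The work goes in short steps, Python scripts to look and compute and a tool call to move; the robot and the scene stay as the last step left them, time stands still between calls to the robot, and variables do not carry over. Pictures are saved under pics/ and viewed, about 8 in all and at most 12, crops included, and the job is handed in when it is done.

Besides the shell and the picture viewer there is one more tool, called after ">>>" as name(argument=value, ...) on one line, values as JSON. send_rows: Moves the arm, as the interface text tells. Its arguments: {"type":"object","properties":{"rows":{"type":"array"},"squeeze":{"type":"number"}},"required":["rows"]}

```bash
mkdir -p pics
cat > h.py <<'E'
import numpy as np, cv2
from scipy.spatial.transform import Rotation as R
from cell import bot
def K(p):
    f=210/np.tan(np.radians(p['vfov'])/2); return f,p['cx'],p['cy'],p['k1']
def pose(name,p,s=None):
    if 'rvec' in p:
        Rw=cv2.Rodrigues(np.array(p['rvec'],float))[0]; t=np.array(p['tvec'],float).ravel()
        return Rw.T,-Rw.T@t
    s=s or bot.read_state(); T=np.eye(4);T[:3,:3]=R.from_quat(s['orientation']).as_matrix();T[:3,3]=s['eef_pos']
    M=T@np.array(p['tool_from_camera']); return M[:3,:3],M[:3,3]
def ray(name,uv,s=None):
    p=bot.camera_params(name);f,cx,cy,k=K(p);A,c=pose(name,p,s)
    d=np.array([(uv[0]-cx)/f,(uv[1]-cy)/f]);u=d.copy()
    for _ in range(30): u=d/(1+k*(u@u))
    v=A@np.array([u[0],u[1],1]);return c,v/np.linalg.norm(v)
def onz(name,uv,z,s=None):
    c,v=ray(name,uv,s);return c+v*(z-c[2])/v[2]
def proj(name,P,s=None):
    p=bot.camera_params(name);f,cx,cy,k=K(p);A,c=pose(name,p,s)
    q=(np.atleast_2d(P)-c)@A;u=q[:,:2]/q[:,2:];r=(u**2).sum(1,keepdims=True)
    return u*(1+k*r)*f+[cx,cy]
def tri(rs):
    M=np.zeros((3,3));b=np.zeros(3)
    for c,v in rs:
        Q=np.eye(3)-np.outer(v,v);M+=Q;b+=Q@c
    x=np.linalg.solve(M,b);return x,[float(np.linalg.norm((np.eye(3)-np.outer(v,v))@(x-c))) for c,v in rs]
def save(name,fn,img=None):
    cv2.imwrite('pics/'+fn,cv2.cvtColor(bot.snapshot(name) if img is None else img,cv2.COLOR_RGB2BGR))
E
python3 - <<'E'
from h import *
a=bot.snapshot('scene');b=bot.snapshot('top')
save('','a.png',np.hstack([a,b])[:, :])
im=cv2.imread('pics/a.png');cv2.imwrite('pics/scene.png',im[:,:560]);cv2.imwrite('pics/top.png',im[:,560:])
for q in ['tray_ear','tray_mid','tray_far','pile','pad_mid','tube_rack','reagent','tip_box','cap']:
    for c in ['scene','top']:
        print(q,c,[(np.round(d['at']).tolist(),round(d['score'],2)) for d in bot.spot_point(c,q)])
s=bot.read_state();print(s['t'],s['orientation'],s['finger_gap'])
for c in ['scene','top']: p=bot.camera_params(c);print(pose(c,p)[1])
E
```

```text
tray_ear scene [([202.0, 143.0], 0.97), ([117.0, 254.0], 0.93), ([280.0, 174.0], 0.88), ([486.0, 227.0], 0.78), ([242.0, 173.0], 0.76)]
tray_ear top [([362.0, 98.0], 0.95), ([149.0, 335.0], 0.85), ([368.0, 230.0], 0.78), ([454.0, 259.0], 0.68), ([348.0, 271.0], 0.56)]
tray_mid scene [([307.0, 177.0], 0.91), ([159.0, 267.0], 0.9), ([233.0, 208.0], 0.79), ([193.0, 170.0], 0.68), ([440.0, 244.0], 0.64)]
tray_mid top [([183.0, 308.0], 0.95), ([337.0, 302.0], 0.91), ([434.0, 224.0], 0.78), ([335.0, 121.0], 0.58), ([344.0, 203.0], 0.57)]
tray_far scene [([336.0, 161.0], 0.8), ([173.0, 185.0], 0.71), ([205.0, 264.0], 0.6), ([402.0, 242.0], 0.6), ([220.0, 226.0], 0.56)]
tray_far top [([326.0, 342.0], 0.94), ([417.0, 189.0], 0.87), ([332.0, 172.0], 0.85), ([306.0, 140.0], 0.84), ([203.0, 270.0], 0.59)]
pile scene [([235.0, 216.0], 0.74)]
pile top []
pad_mid scene [([343.0, 287.0], 0.65)]
pad_mid top [([207.0, 202.0], 0.58)]
tube_rack scene [([389.0, 404.0], 0.94)]
tube_rack top [([138.0, 150.0], 0.81)]
reagent scene [([219.0, 316.0], 0.84)]
reagent top [([263.0, 126.0], 0.9)]
tip_box scene [([140.0, 221.0], 0.94)]
tip_box top [([402.0, 152.0], 0.9)]
cap scene [([326.0, 232.0], 0.51)]
cap top [([265.0, 252.0], 0.52)]
1.0 [ 8.44313893e-01 -5.35848906e-01 -2.42600589e-05 -6.60828454e-06] 0.08563770860697091
[1.17119218 0.58017234 0.79499824]
[ 0.37852348 -0.01911832  1.06894816]
```

View pics/scene.png

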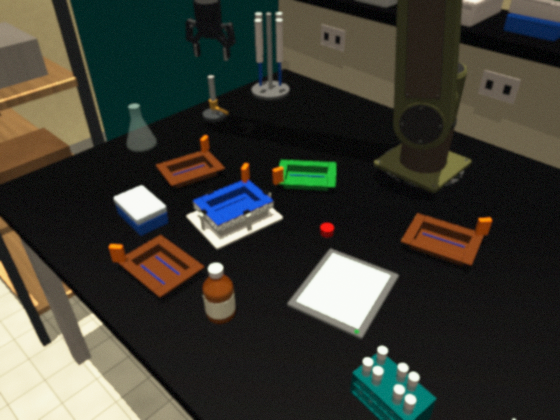

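View pics/top.png

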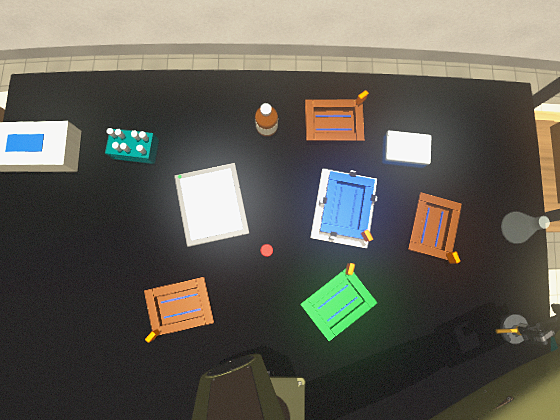

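The blue tray on the white pile (top ~(345,205), scene ~(235,205)) is the target, with its ear at about (368,236) in top and (245,173) in scene. The brown trays (top (335,120), (435,226), (180,307)) and the green one (338,304) are look-alikes: wrong colour and lying on the bench. I'll confirm in a crop and fit the tray's pose.

```bash
cat > fit.py <<'E'
from h import *
from scipy.optimize import least_squares
a={c:bot.snapshot(c) for c in ['top','scene']}
roi={'top':(300,155,390,255),'scene':(180,155,290,250)}
obs={};hulls={}
for c,(x0,y0,x1,y1) in roi.items():
    h=cv2.cvtColor(a[c],cv2.COLOR_RGB2HSV)[y0:y1,x0:x1]
    blue=((h[...,0]>100)&(h[...,0]<130)&(h[...,1]>120)&(h[...,2]>60)).astype(np.uint8)
    org=((h[...,0]>4)&(h[...,0]<26)&(h[...,1]>150)&(h[...,2]>120)).astype(np.uint8)
    n,l,st,ce=cv2.connectedComponentsWithStats(org);
    print(c,'orange',[(st[i].tolist(),(ce[i]+[x0,y0]).round(1).tolist()) for i in range(1,n)])
    n,l,st,_=cv2.connectedComponentsWithStats(blue);i=1+st[1:,4].argmax()
    pts=np.argwhere(l==i)[:,::-1]+[x0,y0]; hulls[c]=cv2.convexHull(pts.astype(np.float32))
    r=cv2.minAreaRect(hulls[c]);print(c,'blue',r,cv2.boxPoints(r).round(1).tolist())
    t=bot.spot_point(c,'tray_ear');obs[c]=[d['at'] for d in t if x0<d['at'][0]<x1 and y0<d['at'][1]<y1];print(obs[c])
    for q in ['tray_mid','tray_far']: print(q,[(d['at'],d['score']) for d in bot.spot_point(c,q) if x0<d['at'][0]<x1 and y0<d['at'][1]<y1])
print('ear tri',tri([ray(c,obs[c][0]) for c in obs]))
cr=[cv2.resize(a[c][y0:y1,x0:x1],(400,400),interpolation=cv2.INTER_CUBIC) for c,(x0,y0,x1,y1) in roi.items()]
save('','crop.png',np.hstack(cr))
for q,z in [('pad_mid',.011),('tube_rack',0),('reagent',0),('tip_box',0),('cap',0)]:
    for c in ['top','scene']:
        d=bot.spot_point(c,q)
        if d: print(q,c,onz(c,d[0]['at'],z).round(3))
    d=bot.trace('top',q if q!='pad_mid' else 'pad_mid')
    if d: print('  trace',d[0]['at'],d[0]['score'])
h=cv2.cvtColor(a['top'],cv2.COLOR_RGB2HSV)
E
python3 fit.py
```

```text
top orange [([66, 75, 1, 1, 1], [366.0, 230.0]), ([64, 76, 3, 5, 5], [364.8, 233.0]), ([68, 76, 2, 2, 2], [368.5, 231.5]), ([70, 79, 1, 1, 1], [370.0, 234.0]), ([71, 81, 1, 1, 1], [371.0, 236.0]), ([67, 82, 1, 1, 1], [367.0, 237.0]), ([70, 83, 3, 3, 4], [371.2, 239.0]), ([68, 84, 1, 1, 1], [368.0, 239.0])]
top blue ((347.3501892089844, 204.840576171875), (45.94042205810547, 61.09383010864258), 9.211027145385742) [[319.79998779296875, 231.3000030517578], [329.6000061035156, 171.0], [374.8999938964844, 178.39999389648438], [365.1000061035156, 238.6999969482422]]
[[368.8, 233.1]]
tray_mid [([347.2, 208.1], 0.65)]
tray_far [([331.5, 170.3], 0.86)]
scene orange [([0, 0, 20, 6, 52], [188.1, 157.0]), ([0, 0, 43, 27, 361], [201.6, 169.3]), ([18, 9, 1, 1, 1], [198.0, 164.0]), ([61, 8, 8, 18, 95], [244.4, 170.7]), ([13, 11, 1, 1, 1], [193.0, 166.0]), ([16, 10, 1, 1, 1], [196.0, 165.0]), ([6, 13, 1, 1, 1], [186.0, 168.0]), ([92, 12, 11, 16, 124], [277.6, 173.6]), ([2, 14, 2, 1, 2], [182.5, 169.0])]
scene blue ((232.39659118652344, 200.25863647460938), (33.8770637512207, 74.84468078613281), 66.8
[... 170 characters left out ...]
242.0, 174.7], [280.2, 177.3]]
tray_mid [([230.9, 206.5], 0.91), ([193.7, 167.4], 0.83)]
tray_far [([219.3, 226.1], 0.62)]
ear tri (array([ 0.47151861, -0.25447828,  0.07421191]), [0.0011303286817567395, 0.0011303286817567022])
pad_mid top [0.553 0.155 0.011]
pad_mid scene [0.551 0.154 0.011]
  trace [206.6, 202.8] 0.61
tube_rack top [0.705 0.371 0.   ]
tube_rack scene [0.708 0.376 0.   ]
  trace [134.0, 144.4] 0.8
reagent top [0.771 0.016 0.   ]
reagent scene [0.782 0.011 0.   ]
  trace [267.1, 120.2] 0.92
tip_box top [ 0.705 -0.368  0.   ]
tip_box scene [ 0.71  -0.372  0.   ]
  trace [405.1, 147.5] 0.71
cap top [0.428 0.006 0.   ]
cap scene [ 0.431  0.002 -0.   ]
  trace [267.0, 251.1] 0.5
```

View pics/crop.png

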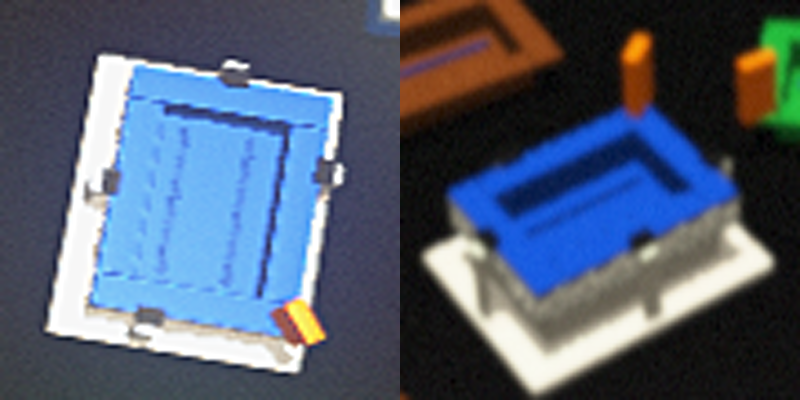

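```bash
cat > fit2.py <<'E'
from h import *
from scipy.optimize import minimize
a={c:bot.snapshot(c) for c in ['top','scene']}
roi={'top':(300,155,390,255),'scene':(180,155,290,250)}
M={}
for c,(x0,y0,x1,y1) in roi.items():
    h=cv2.cvtColor(a[c],cv2.COLOR_RGB2HSV)
    b=((h[...,0]>95)&(h[...,0]<130)&(h[...,1]>100)&(h[...,2]>40)).astype(np.uint8)
    m=np.zeros_like(b);m[y0:y1,x0:x1]=b[y0:y1,x0:x1]
    n,l,st,_=cv2.connectedComponentsWithStats(m);l=(l==1+st[1:,4].argmax())
    m=np.zeros_like(b);cv2.drawContours(m,[cv2.convexHull(np.argwhere(l)[:,::-1].astype(np.int32))],-1,1,-1);M[c]=m
L=np.array([[-80,-60],[80,-60],[80,60],[-80,60]])/1e3
def world(p,loc,z):
    c,s=np.cos(p[2]),np.sin(p[2]);return np.c_[loc@np.array([[c,s],[-s,c]])+p[:2],np.full(len(loc),z)]
def cost(p,cs=('top','scene')):
    t=0
    for c in cs:
        m=np.zeros((420,560),np.uint8)
        cv2.fillPoly(m,[np.round((proj(c,world(p,L,.058)))*16).astype(np.int32)],1,shift=4)
        t+=(m!=M[c]).sum()/M[c].sum()
    return t
e=onz('top',[347.3,204.8],.058)
for cs in [('top',),('scene',),('top','scene')]:
    best=min((minimize(cost,[e[0]+dx,e[1],y],args=(cs,),method='Nelder-Mead',options=dict(initial_simplex=np.array([[0,0,0],[.01,0,0],[0,.01,0],[0,0,.1]])+[e[0]+dx,e[1],y])) for dx in(-.006,.004) for y in(-.2,-.1)),key=lambda r:r.fun)
    p=best.x;print(cs,p.round(4),best.fun.round(4))
    ear=world(p,np.array([[-.0736,-.0552]]),.08);far=world(p,np.array([[.08,.06]]),.054)
    print(' ear',ear.round(4),proj('top',ear).round(1),proj('scene',ear).round(1),'far',far.round(4))
s=bot.read_state();Rt=R.from_quat(s['orientation']).as_matrix();print(Rt.round(3),s['eef_pos'])
E
python3 fit2.py
```

```text
('top',) [ 0.547  -0.2046 -0.1717] 0.0235
 ear [[ 0.465  -0.2464  0.08  ]] [[365.9 235.7]] [[245.4 172.9]] far [[ 0.636  -0.1592  0.054 ]]
('scene',) [ 0.5479 -0.2055 -0.1637] 0.0773
 ear [[ 0.4663 -0.248   0.08  ]] [[366.5 235.3]] [[244.6 172.9]] far [[ 0.6366 -0.1593  0.054 ]]
('top', 'scene') [ 0.5475 -0.2049 -0.1542] 0.1055
 ear [[ 0.4663 -0.2481  0.08  ]] [[366.5 235.2]] [[244.6 172.9]] far [[ 0.6358 -0.1579  0.054 ]]
[[ 0.426 -0.905 -0.   ]
 [-0.905 -0.426  0.   ]
 [-0.     0.    -1.   ]] [ 0.27669407 -0.58814005  0.23131856]
```

The crop confirms the blue tray on the white pile, under four black tabs. Its orange ear is at the bottom-right corner in the top view. The pose fit puts the ear at about (0.466, -0.248, 0.080). Next I move above it, keeping the present orientation, where the jaw axis already lies nearly across the ear.

>>> send_rows(rows=[{"dx": -0.35, "dy": -0.5, "dz": 0, "ax": 0, "ay": 0, "az": 0, "claw": 1}, {"dx": -0.7, "dy": -1, "dz": 0, "ax": 0, "ay": 0, "az": 0, "claw": 1}, {"dx": -0.7, "dy": -1, "dz": 0, "ax": 0, "ay": 0, "az": 0, "claw": 1}])

```text
t: 2.55
eef_pos: [0.3274, -0.4996, 0.2312]
orientation: [0.845, -0.534, -0.0, -0.001]
force: [0.8, -0.1, 0.7]
finger_gap: 0.0854
```

>>> send_rows(rows=[{"dx": -0.35, "dy": -0.5, "dz": 0, "ax": 0, "ay": 0, "az": 0, "claw": 1}, {"dx": -0.7, "dy": -1, "dz": 0, "ax": 0, "ay": 0, "az": 0, "claw": 1}, {"dx": -0.7, "dy": -1, "dz": 0, "ax": 0, "ay": 0, "az": 0, "claw": 1}])

```text
t: 2.85
eef_pos: [0.3758, -0.4153, 0.2315]
orientation: [0.846, -0.534, 0.0, -0.001]
force: [-0.6, -0.8, 0.1]
finger_gap: 0.0851
```

>>> send_rows(rows=[{"dx": -0.35, "dy": -0.5, "dz": 0, "ax": 0, "ay": 0, "az": 0, "claw": 1}, {"dx": -0.7, "dy": -1, "dz": 0, "ax": 0, "ay": 0, "az": 0, "claw": 1}, {"dx": -0.7, "dy": -1, "dz": 0, "ax": 0, "ay": 0, "az": 0, "claw": 1}])

```text
t: 3.15
eef_pos: [0.4242, -0.3309, 0.2315]
orientation: [0.846, -0.534, 0.0, -0.001]
force: [-0.8, -1.2, 0.3]
finger_gap: 0.0854
```

>>> send_rows(rows=[{"dx": -0.35, "dy": -0.45, "dz": 0.1, "ax": 0, "ay": 0, "az": 0, "claw": 1}, {"dx": -0.73, "dy": -0.85, "dz": 0.1, "ax": 0, "ay": 0, "az": -0.05, "claw": 1}, {"dx": -0.73, "dy": -0.85, "dz": 0.1, "ax": 0, "ay": 0, "az": -0.05, "claw": 1}, {"dx": -0.73, "dy": -0.85, "dz": 0.1, "ax": 0, "ay": 0, "az": -0.05, "claw": 1}, {"dx": -0.73, "dy": -0.85, "dz": 0.1, "ax": 0, "ay": 0, "az": -0.05, "claw": 1}])

```text
t: 3.65
eef_pos: [0.4588, -0.2535, 0.2236]
orientation: [0.854, -0.52, 0.0, 0.0]
force: [-0.9, 0.6, -1.0]
finger_gap: 0.0854
```

```bash
cat > w.py <<'E'
from h import *
import sys
s=bot.read_state();im=bot.snapshot('wrist')
print(s['t'],s['eef_pos'],R.from_quat(s['orientation']).as_matrix().round(3).tolist(),s['force'],s['finger_gap'])
d=bot.spot_point('wrist','tray_ear');print([(x['at'],x['score'],onz('wrist',x['at'],.08,s).round(4)) for x in d])
for q,z in [('tray_mid',.044),('tray_far',.054)]:
  print(q,[(x['at'],x['score'],onz('wrist',x['at'],z,s).round(4)) for x in bot.spot_point('wrist',q)])
p=(.5477,-.2050,-.163);c,sn=np.cos(p[2]),np.sin(p[2])
W=lambda x,y,z:[p[0]+c*x-sn*y,p[1]+sn*x+c*y,z]
u=np.array([.8,.6]);v=np.array([-.6,.8]);e=np.array([-.0736,-.0552])
B=im.copy()
for z in(.058,.102):
  q=[W(*(e+a*.014*u+b*.006*v),z) for a,b in((1,1),(1,-1),(-1,-1),(-1,1))]
  cv2.polylines(B,[proj('wrist',q,s).round().astype(np.int32)],True,(0,255,0))
q=[W(x,y,.058) for x,y in((-.08,-.06),(.08,-.06),(.08,.06),(-.08,.06))]
cv2.polylines(B,[proj('wrist',q,s).round().astype(np.int32)],True,(255,0,255))
save('',sys.argv[1],B)
E
python3 w.py w1.png
```

```text
3.65 [ 0.45878897 -0.25352541  0.22356178] [[0.46, -0.888, 0.0], [-0.888, -0.46, -0.001], [0.001, 0.0, -1.0]] [-0.89228966  0.55730217 -0.96016002] 0.08541408677824106
[([284.1, 181.8], 0.89, array([ 0.4665, -0.2501,  0.08  ])), ([205.6, 234.2], 0.82, array([ 0.3973, -0.2127,  0.08  ]))]
tray_mid [([474.3, 229.0], 0.84, array([ 0.501 , -0.4306,  0.044 ])), ([286.0, 61.8], 0.67, array([ 0.5496, -0.209 ,  0.044 ]))]
tray_far [([506.8, 128.8], 0.83, array([ 0.5861, -0.3961,  0.054 ]))]
```

View pics/w1.png

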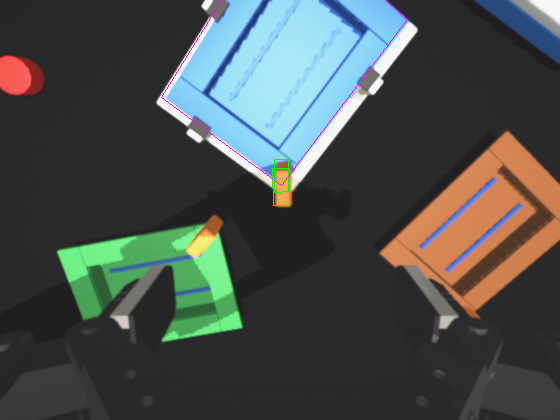

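The wrist view agrees with the fit. The ear is at (283,183), its thickness lies across the jaws, and the outline matches to within 1–2 px. The green look-alike's ear stays about 45 mm to the side of the left finger. I'll descend with the jaws half open.

>>> send_rows(rows=[{"dx": -0.01, "dy": -0.11, "dz": 0.4, "ax": 0, "ay": 0, "az": 0, "claw": 0}, {"dx": -0.01, "dy": -0.11, "dz": 0.8, "ax": 0, "ay": 0, "az": 0, "claw": 0}, {"dx": -0.01, "dy": -0.11, "dz": 0.8, "ax": 0, "ay": 0, "az": 0, "claw": 0}, {"dx": -0.01, "dy": -0.11, "dz": 0.8, "ax": 0, "ay": 0, "az": 0, "claw": 0}, {"dx": -0.01, "dy": -0.11, "dz": 0.8, "ax": 0, "ay": 0, "az": 0, "claw": 0}, {"dx": -0.01, "dy": -0.11, "dz": 0.8, "ax": 0, "ay": 0, "az": 0, "claw": 0}])

```text
t: 4.45
eef_pos: [0.4674, -0.2483, 0.1616]
orientation: [0.855, -0.519, 0.002, 0.0]
force: [0.2, -0.0, 0.6]
finger_gap: 0.0428
```

```bash
python3 w.py w2.png
```

```text
4.45 [ 0.46743093 -0.24829721  0.1616236 ] [[0.461, -0.888, 0.003], [-0.888, -0.461, -0.002], [0.003, -0.002, -1.0]] [ 0.18864056 -0.02842484  0.57793297] 0.042771623685115716
[([282.8, 214.8], 0.81, array([ 0.4674, -0.248 ,  0.08  ])), ([191.5, 279.0], 0.61, array([ 0.3992, -0.2143,  0.08  ]))]
tray_mid [([136.2, 326.4], 0.84, array([ 0.3199, -0.1914,  0.044 ])), ([285.2, 68.9], 0.78, array([ 0.5486, -0.2078,  0.044 ])), ([506.7, 265.0], 0.75, array([ 0.501 , -0.4243,  0.044 ]))]
tray_far [([552.7, 149.9], 0.85, array([ 0.5846, -0.3921,  0.054 ]))]
```

View pics/w2.png

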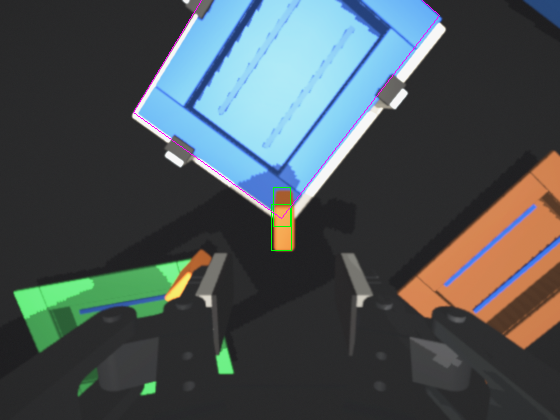

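>>> send_rows(rows=[{"dx": 0, "dy": 0, "dz": 0.4, "ax": 0, "ay": 0, "az": 0, "claw": -0.25}, {"dx": 0, "dy": 0, "dz": 0.8, "ax": 0, "ay": 0, "az": 0, "claw": -0.25}, {"dx": 0, "dy": 0, "dz": 1.0, "ax": 0, "ay": 0, "az": 0, "claw": -0.25}, {"dx": 0, "dy": 0, "dz": 1.0, "ax": 0, "ay": 0, "az": 0, "claw": -0.25}, {"dx": 0, "dy": 0, "dz": 1.0, "ax": 0, "ay": 0, "az": 0, "claw": -0.25}])

```text
t: 5.15
eef_pos: [0.4667, -0.2476, 0.0799]
orientation: [0.855, -0.519, 0.0, -0.0]
force: [0.1, -0.3, 0.1]
finger_gap: 0.0323
```

>>> send_rows(rows=[{"dx": 0, "dy": 0, "dz": 0.1, "ax": 0, "ay": 0, "az": 0, "claw": -0.25}, {"dx": 0, "dy": 0, "dz": 0.18, "ax": 0, "ay": 0, "az": 0, "claw": -0.25}, {"dx": 0, "dy": 0, "dz": 0.18, "ax": 0, "ay": 0, "az": 0, "claw": -0.25}, {"dx": 0, "dy": 0, "dz": 0.18, "ax": 0, "ay": 0, "az": 0, "claw": -0.25}])

```text
t: 5.55
eef_pos: [0.4665, -0.2474, 0.065]
orientation: [0.855, -0.519, -0.0, -0.0]
force: [0.5, -0.6, -0.5]
finger_gap: 0.0323
```

>>> send_rows(rows=[{"dx": 0.015, "dy": 0, "dz": 0, "ax": 0, "ay": 0, "az": 0, "claw": -0.25}, {"dx": 0.015, "dy": 0, "dz": 0, "ax": 0, "ay": 0, "az": 0, "claw": -0.6}, {"dx": 0.015, "dy": 0, "dz": 0, "ax": 0, "ay": 0, "az": 0, "claw": -1}, {"dx": 0.015, "dy": 0, "dz": 0, "ax": 0, "ay": 0, "az": 0, "claw": -1}, {"dx": 0.015, "dy": 0, "dz": 0, "ax": 0, "ay": 0, "az": 0, "claw": -1}, {"dx": 0.015, "dy": 0, "dz": 0, "ax": 0, "ay": 0, "az": 0, "claw": -1}, {"dx": 0.015, "dy": 0, "dz": 0, "ax": 0, "ay": 0, "az": 0, "claw": -1}], squeeze=90)

```text
t: 6.25
eef_pos: [0.4673, -0.2487, 0.0654]
orientation: [0.855, -0.519, 0.0, 0.0]
force: [-0.1, -0.2, 3.6]
finger_gap: 0.0107
```

```bash
python3 w.py w3.png
cat > plan.py <<'E'
from h import *
s=bot.read_state();T=R.from_quat(s['orientation']).as_matrix();p=np.array(s['eef_pos'])
far=np.array([.6362,-.1588,.054])
# tool x = -(ear y); peel = turn raising the ear about far
ax=T[:,0]
for sg in(1,-1):
  print(sg)
  for a in(.05,.1,.15,.2,.25,.3,.33):
    Q=R.from_rotvec(sg*a*ax).as_matrix();d=T.T@(far+Q@(p-far)-p)
    print(a,'shift/.08',(d/.08).round(3),'ax',round(np.degrees(sg*a)/45,3),'worlddz',(T@d)[2].round(4))
E
python3 plan.py
```

```text
6.25 [ 0.46732457 -0.24873543  0.06539706] [[0.461, -0.887, 0.001], [-0.887, -0.461, -0.001], [0.001, -0.0, -1.0]] [-0.07946822 -0.18802085  3.5739326 ] 0.010724118770426698
[([281.9, 291.9], 0.82, array([ 0.4653, -0.249 ,  0.08  ])), ([142.1, 366.8], 0.61, array([ 0.4088, -0.2136,  0.08  ]))]
tray_mid [([284.5, 46.3], 0.61, array([ 0.5483, -0.2071,  0.044 ]))]
tray_far []
1
0.05 shift/.08 [0.    0.004 0.12 ] ax 0.064 worlddz -0.0096
0.1 shift/.08 [-0.     0.002  0.239] ax 0.127 worlddz -0.0192
0.15 shift/.08 [-0.    -0.005  0.359] ax 0.191 worlddz -0.0287
0.2 shift/.08 [-0.    -0.019  0.478] ax 0.255 worlddz -0.0382
0.25 shift/.08 [-0.    -0.039  0.596] ax 0.318 worlddz -0.0477
0.3 shift/.08 [-0.    -0.064  0.713] ax 0.382 worlddz -0.057
0.33 shift/.08 [ 0.    -0.083  0.783] ax 0.42 worlddz -0.0626
-1
0.05 shift/.08 [ 0.    -0.01  -0.119] ax -0.064 worlddz 0.0095
0.1 shift/.08 [ 0.    -0.026 -0.238] ax -0.127 worlddz 0.019
0.15 shift/.08 [-0.    -0.048 -0.356] ax -0.191 worlddz 0.0285
0.2 shift/.08 [ 0.    -0.076 -0.472] ax -0.255 worlddz 0.0378
0.25 shift/.08 [-0.    -0.11  -0.587] ax -0.318 worlddz 0.047
0.3 shift/.08 [-0.    -0.149 -0.7  ] ax -0.382 worlddz 0.056
0.33 shift/.08 [-0.    -0.176 -0.767] ax -0.42 worlddz 0.0614
```

View pics/w3.png

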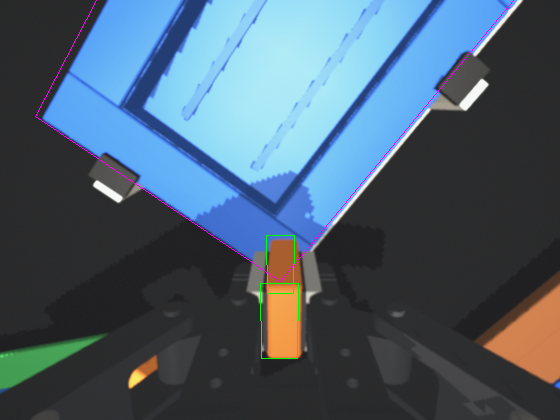

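The ear is gripped (gap 10.7 mm) and both pads are on it. First half of the peel about the far corner.

>>> send_rows(rows=[{"dx": 0, "dy": -0.01, "dz": -0.12, "ax": -0.064, "ay": 0, "az": 0, "claw": -1}, {"dx": 0, "dy": -0.018, "dz": -0.18, "ax": -0.096, "ay": 0, "az": 0, "claw": -1}, {"dx": 0, "dy": -0.026, "dz": -0.238, "ax": -0.127, "ay": 0, "az": 0, "claw": -1}, {"dx": 0, "dy": -0.037, "dz": -0.298, "ax": -0.159, "ay": 0, "az": 0, "claw": -1}, {"dx": 0, "dy": -0.048, "dz": -0.356, "ax": -0.191, "ay": 0, "az": 0, "claw": -1}, {"dx": 0, "dy": -0.048, "dz": -0.356, "ax": -0.191, "ay": 0, "az": 0, "claw": -1}], squeeze=115)

```text
t: 7.05
eef_pos: [0.4705, -0.2472, 0.0941]
orientation: [0.853, -0.517, -0.039, 0.065]
force: [-2.9, -3.8, 1.6]
finger_gap: 0.0111
```

Run:
```python
from h import *
s=bot.read_state();print(s['force'],s['wrist_torque'],R.from_quat(s['orientation']).as_matrix()[:,2])
save('scene','s4.png',cv2.resize(bot.snapshot('scene')[130:260,160:310],(750,600),interpolation=cv2.INTER_CUBIC))
```

```text
[-2.85989051 -3.78035585  1.64477485] [-0.56813246  0.4616353  -0.00605336] [-0.13461816 -0.07108513 -0.9883445 ]
```

View pics/s4.png

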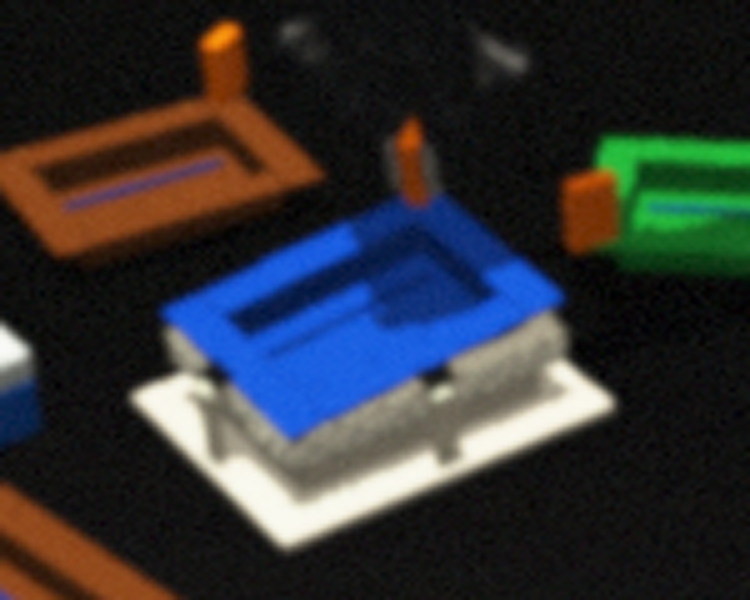

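The tray opens like a lid: the ear corner is up and the far corner at (295,430) in the crop rests on the pile, which has not moved. I'll continue to about 0.33 rad.

>>> send_rows(rows=[{"dx": 0, "dy": -0.01, "dz": -0.12, "ax": -0.064, "ay": 0, "az": 0, "claw": -1}, {"dx": 0, "dy": -0.018, "dz": -0.18, "ax": -0.096, "ay": 0, "az": 0, "claw": -1}, {"dx": 0, "dy": -0.026, "dz": -0.238, "ax": -0.127, "ay": 0, "az": 0, "claw": -1}, {"dx": 0, "dy": -0.037, "dz": -0.298, "ax": -0.159, "ay": 0, "az": 0, "claw": -1}, {"dx": 0, "dy": -0.048, "dz": -0.356, "ax": -0.191, "ay": 0, "az": 0, "claw": -1}, {"dx": 0, "dy": -0.064, "dz": -0.425, "ax": -0.229, "ay": 0, "az": 0, "claw": -1}, {"dx": 0, "dy": -0.064, "dz": -0.425, "ax": -0.229, "ay": 0, "az": 0, "claw": -1}, {"dx": 0, "dy": -0.064, "dz": -0.425, "ax": -0.229, "ay": 0, "az": 0, "claw": -1}, {"dx": 0, "dy": -0.064, "dz": -0.425, "ax": -0.229, "ay": 0, "az": 0, "claw": -1}])

```text
t: 8.0
eef_pos: [0.4789, -0.2413, 0.126]
orientation: [0.843, -0.512, -0.086, 0.14]
force: [-5.3, 0.5, 2.2]
finger_gap: 0.0105
```

Run:
```python
from h import *
s=bot.read_state();T=R.from_quat(s['orientation']).as_matrix();print(s['eef_pos'],s['force'],s['wrist_torque'],T.round(4).tolist())
print('up 8cm in tool/.08',(T.T@[0,0,1]).round(3))
save('scene','s5.png',cv2.resize(bot.snapshot('scene')[130:260,160:310],(750,600),interpolation=cv2.INTER_CUBIC))
```

```text
[ 0.47891251 -0.24129634  0.12596668] [-5.28101216  0.51813777  2.18386661] [0.35590039 0.74749911 0.09322171] [[0.4613, -0.8387, -0.2894], [-0.8872, -0.4369, -0.1482], [-0.0022, 0.3252, -0.9457]]
up 8cm in tool/.08 [-0.002  0.325 -0.946]
```

View pics/s5.png

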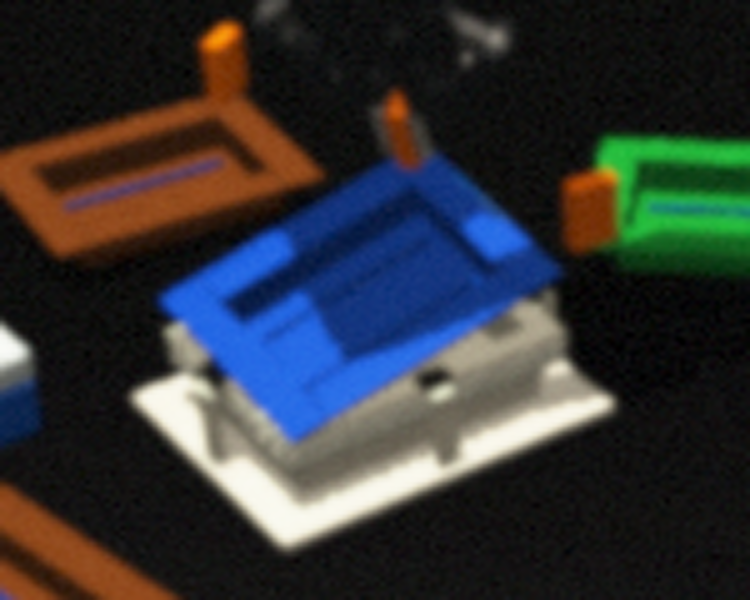

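The tray is tilted about 19° with the far corner on the pile and the pile unmoved, and the rim is clear of all the tabs. Lifting straight up now.

>>> send_rows(rows=[{"dx": 0, "dy": 0.03, "dz": -0.08, "ax": 0, "ay": 0, "az": 0, "claw": -1}, {"dx": 0, "dy": 0.055, "dz": -0.16, "ax": 0, "ay": 0, "az": 0, "claw": -1}, {"dx": 0, "dy": 0.085, "dz": -0.25, "ax": 0, "ay": 0, "az": 0, "claw": -1}, {"dx": 0, "dy": 0.12, "dz": -0.35, "ax": 0, "ay": 0, "az": 0, "claw": -1}, {"dx": 0, "dy": 0.17, "dz": -0.5, "ax": 0, "ay": 0, "az": 0, "claw": -1}, {"dx": 0, "dy": 0.22, "dz": -0.65, "ax": 0, "ay": 0, "az": 0, "claw": -1}, {"dx": 0, "dy": 0.27, "dz": -0.8, "ax": 0, "ay": 0, "az": 0, "claw": -1}, {"dx": 0, "dy": 0.32, "dz": -0.94, "ax": 0, "ay": 0, "az": 0, "claw": -1}, {"dx": 0, "dy": 0.32, "dz": -0.94, "ax": 0, "ay": 0, "az": 0, "claw": -1}])

```text
t: 8.95
eef_pos: [0.4807, -0.2425, 0.2085]
orientation: [0.843, -0.512, -0.083, 0.14]
force: [0.3, 1.0, -0.3]
finger_gap: 0.0108
```

>>> send_rows(rows=[{"dx": 0, "dy": 0.04, "dz": -0.12, "ax": 0.07, "ay": 0, "az": 0, "claw": -1}, {"dx": 0, "dy": 0.08, "dz": -0.23, "ax": 0.14, "ay": 0, "az": 0, "claw": -1}, {"dx": 0, "dy": 0.12, "dz": -0.35, "ax": 0.21, "ay": 0, "az": 0, "claw": -1}, {"dx": 0, "dy": 0.16, "dz": -0.47, "ax": 0.28, "ay": 0, "az": 0, "claw": -1}, {"dx": 0, "dy": 0.19, "dz": -0.55, "ax": 0.35, "ay": 0, "az": 0, "claw": -1}, {"dx": 0, "dy": 0.19, "dz": -0.55, "ax": 0.42, "ay": 0, "az": 0, "claw": -1}, {"dx": 0, "dy": 0.19, "dz": -0.55, "ax": 0.42, "ay": 0, "az": 0, "claw": -1}, {"dx": 0, "dy": 0.19, "dz": -0.55, "ax": 0.42, "ay": 0, "az": 0, "claw": -1}])

```text
t: 9.75
eef_pos: [0.479, -0.242, 0.2517]
orientation: [0.855, -0.519, -0.001, 0.0]
force: [0.0, -0.7, -0.9]
finger_gap: 0.0103
```

Run:
```python
from h import *
s=bot.read_state();T=R.from_quat(s['orientation']).as_matrix();p=np.array(s['eef_pos']);print(s['t'],p,s['force'],s['wrist_torque'],T.round(3).tolist(),s['finger_gap'])
print('goal shift/.08',(T.T@(np.array([.470,.112,.151])-p)/.08).round(3))
save('scene','s6.png')
```

```text
9.75 [ 0.47895799 -0.24203756  0.25171699] [ 0.01338918 -0.68172581 -0.91427629] [-0.02377998  0.10246357  0.03848135] [[0.46, -0.888, -0.002], [-0.888, -0.46, -0.0], [-0.001, 0.001, -1.0]] 0.01031175335310234
goal shift/.08 [-3.979 -1.94   1.259]
```

View pics/s6.png

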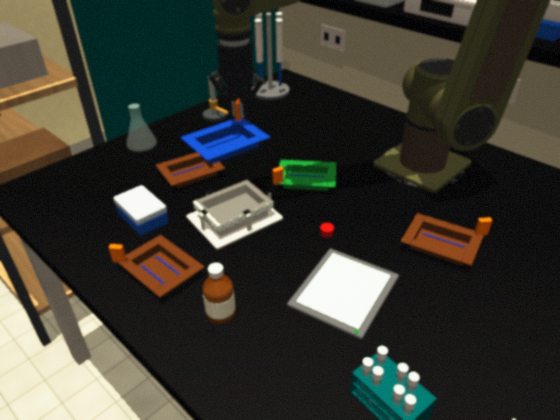

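The blue tray is held clear of the pile (tray at ~(226,138)), with the pile and bystanders unmoved. I'll traverse to the pad at this height.

>>> send_rows(rows=[{"dx": -0.15, "dy": -0.07, "dz": 0, "ax": 0, "ay": 0, "az": 0, "claw": -1}, {"dx": -0.4, "dy": -0.2, "dz": 0, "ax": 0, "ay": 0, "az": 0, "claw": -1}, {"dx": -0.7, "dy": -0.34, "dz": 0, "ax": 0, "ay": 0, "az": 0, "claw": -1}, {"dx": -1, "dy": -0.485, "dz": 0, "ax": 0, "ay": 0, "az": 0, "claw": -1}])

```text
t: 10.2
eef_pos: [0.4768, -0.1512, 0.2518]
orientation: [0.855, -0.519, -0.001, 0.0]
force: [0.5, 0.9, -0.7]
finger_gap: 0.0105
```

>>> send_rows(rows=[{"dx": -0.25, "dy": -0.12, "dz": 0, "ax": 0, "ay": 0, "az": 0, "claw": -1}, {"dx": -0.5, "dy": -0.24, "dz": 0, "ax": 0, "ay": 0, "az": 0, "claw": -1}, {"dx": -0.75, "dy": -0.36, "dz": 0, "ax": 0, "ay": 0, "az": 0, "claw": -1}, {"dx": -1, "dy": -0.485, "dz": 0, "ax": 0, "ay": 0, "az": 0, "claw": -1}])

```text
t: 10.6
eef_pos: [0.4742, -0.0622, 0.2519]
orientation: [0.855, -0.519, -0.0, 0.0]
force: [-0.8, -0.2, -1.4]
finger_gap: 0.0104
```

>>> send_rows(rows=[{"dx": -0.25, "dy": -0.12, "dz": 0, "ax": 0, "ay": 0, "az": 0, "claw": -1}, {"dx": -0.5, "dy": -0.24, "dz": 0, "ax": 0, "ay": 0, "az": 0, "claw": -1}, {"dx": -0.75, "dy": -0.36, "dz": 0, "ax": 0, "ay": 0, "az": 0, "claw": -1}, {"dx": -1, "dy": -0.485, "dz": 0, "ax": 0, "ay": 0, "az": 0, "claw": -1}])

```text
t: 11.0
eef_pos: [0.4715, 0.0266, 0.2519]
orientation: [0.855, -0.519, -0.0, 0.0]
force: [-0.2, -0.5, -0.3]
finger_gap: 0.0106
```

>>> send_rows(rows=[{"dx": -0.25, "dy": -0.12, "dz": 0, "ax": 0, "ay": 0, "az": 0, "claw": -1}, {"dx": -0.5, "dy": -0.24, "dz": 0, "ax": 0, "ay": 0, "az": 0, "claw": -1}, {"dx": -0.75, "dy": -0.36, "dz": 0, "ax": 0, "ay": 0, "az": 0, "claw": -1}, {"dx": -0.98, "dy": -0.48, "dz": 0, "ax": 0, "ay": 0, "az": 0, "claw": -1}, {"dx": -0.98, "dy": -0.48, "dz": 0, "ax": 0, "ay": 0, "az": 0, "claw": -1}, {"dx": -0.98, "dy": -0.48, "dz": 0, "ax": 0, "ay": 0, "az": 0, "claw": -1}])

```text
t: 11.6
eef_pos: [0.4696, 0.1126, 0.252]
orientation: [0.855, -0.518, -0.0, 0.0]
force: [0.3, 0.4, -1.5]
finger_gap: 0.0103
```

>>> send_rows(rows=[{"dx": 0, "dy": 0, "dz": 0.2, "ax": 0, "ay": 0, "az": 0, "claw": -1}, {"dx": 0, "dy": 0, "dz": 0.4, "ax": 0, "ay": 0, "az": 0, "claw": -1}, {"dx": 0, "dy": 0, "dz": 0.6, "ax": 0, "ay": 0, "az": 0, "claw": -1}, {"dx": 0, "dy": 0, "dz": 0.8, "ax": 0, "ay": 0, "az": 0, "claw": -1}, {"dx": 0, "dy": 0, "dz": 1.0, "ax": 0, "ay": 0, "az": 0, "claw": -1}, {"dx": 0, "dy": 0, "dz": 1.0, "ax": 0, "ay": 0, "az": 0, "claw": -1}, {"dx": 0, "dy": 0, "dz": 1.0, "ax": 0, "ay": 0, "az": 0, "claw": -1}, {"dx": 0, "dy": 0, "dz": 1.0, "ax": 0, "ay": 0, "az": 0, "claw": -1}])

```text
t: 12.4
eef_pos: [0.4706, 0.1119, 0.173]
orientation: [0.855, -0.519, 0.0, -0.0]
force: [-0.0, -0.2, -0.8]
finger_gap: 0.0106
```

```bash
cat > f.py <<'E'
from h import *
s=bot.read_state();T=R.from_quat(s['orientation']).as_matrix();p=np.array(s['eef_pos']);print(s['t'],p,s['force'],s['wrist_torque'],T[:,2].round(3),s['finger_gap'],s['joint_vel'])
a=bot.snapshot('scene');b=bot.snapshot('top')
e=p+[0,0,.015];g=p+np.array([.0814,.042,-.021]);print('expected ear',proj('scene',e),proj('top',e),'mid',g,proj('scene',g),proj('top',g))
for q in ['tray_ear','tray_mid','tray_far']:
    print(q,[[(np.round(d['at']).tolist(),round(d['score'],2)) for d in bot.spot_point(c,q)] for c in('scene','top')])
    x=[]
    for c,w in(('scene',g),('top',g)):
        tgt=proj(c,{'tray_ear':e,'tray_mid':g,'tray_far':2*g-e+[0,0,.046-.036]}[q])[0] if q!='tray_far' else proj(c,g+np.array([.0887,.0462,.01]))[0]
        d=[d['at'] for d in bot.spot_point(c,q) if np.hypot(*(np.array(d['at'])-tgt))<35]
        if d: x.append(ray(c,d[0]))
    if len(x)==2: print('  tri',tri(x))
for q,z in [('pile',0),('tube_rack',0),('reagent',0),('tip_box',0),('cap',0)]:
    print(q,[onz(c,d[0]['at'],z).round(3) if (d:=bot.spot_point(c,q)) else None for c in('top','scene')])
save('','f.png',np.hstack([a[100:400,120:470],b[100:400,130:480]]))
E
python3 f.py
```

```text
12.4 [0.47055547 0.11187365 0.17295186] [-0.04530019 -0.22593595 -0.83565844] [ 0.02763897  0.03668295 -0.04868016] [ 0.001  0.    -1.   ] 0.010553888939470284 [ 0.00188018 -0.00805273 -0.00827668 -0.00074747  0.00259016  0.00024864]
expected ear [[358.61348335 196.28643391]] [[215.67120355 226.80995911]] mid [0.55195547 0.15387365 0.15195186] [[348.82137538 237.59638125]] [[201.28447485 193.44599593]]
tray_ear [[([358.0, 199.0], 0.79), ([282.0, 177.0], 0.71), ([205.0, 141.0], 0.66), ([116.0, 254.0], 0.64), ([485.0, 225.0], 0.56)], [([349.0, 271.0], 0.97), ([453.0, 260.0], 0.88), ([360.0, 95.0], 0.67), ([151.0, 335.0], 0.56)]]
tray_mid [[([160.0, 268.0], 0.93), ([193.0, 170.0], 0.92), ([310.0, 179.0], 0.81), ([347.0, 239.0], 0.68), ([444.0, 249.0], 0.62)], [([200.0, 193.0], 0.9), ([432.0, 228.0], 0.83), ([337.0, 304.0], 0.77), ([334.0, 120.0], 0.69)]]
  tri (array([0.5546417 , 0.15505362, 0.15106263]), [0.002543714927440841, 0.002543714927440955])
tray_far [[([203.0, 267.0], 0.94), ([400.0, 243.0], 0.9), ([338.0, 268.0], 0.82), ([171.0, 185.0], 0.77), ([333.0, 162.0], 0.57)], [([326.0, 341.0], 0.66), ([181.0, 156.0], 0.62), ([305.0, 141.0], 0.59)]]
  tri (array([0.6408574 , 0.20139998, 0.16272574]), [0.0027252326919898046, 0.002725232691989719])
pile [array([ 0.543, -0.214,  0.   ]), array([ 0.544, -0.207,  0.   ])]
tube_rack [array([0.716, 0.375, 0.   ]), None]
reagent [array([0.779, 0.019, 0.   ]), array([0.778, 0.011, 0.   ])]
tip_box [array([ 0.71 , -0.373,  0.   ]), array([ 0.707, -0.377,  0.   ])]
cap [array([0.431, 0.002, 0.   ]), None]
```

View pics/f.png

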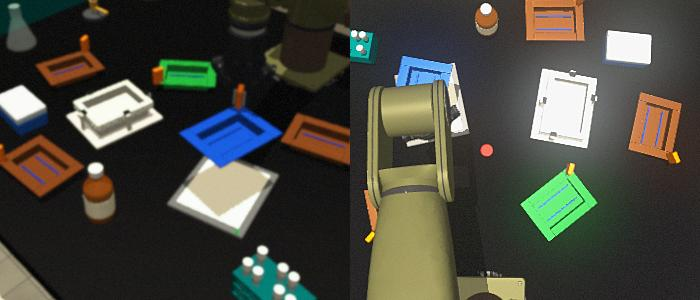

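The tray is centred over the pad and level: mid at (0.555, 0.155, 0.151), far corner at z 0.163, which is where a level tray puts it. I'll lower it 25 mm, settle and hand in.

>>> send_rows(rows=[{"dx": 0, "dy": 0, "dz": 0.1, "ax": 0, "ay": 0, "az": 0, "claw": -1}, {"dx": 0, "dy": 0, "dz": 0.2, "ax": 0, "ay": 0, "az": 0, "claw": -1}, {"dx": 0, "dy": 0, "dz": 0.3, "ax": 0, "ay": 0, "az": 0, "claw": -1}, {"dx": 0, "dy": 0, "dz": 0.3, "ax": 0, "ay": 0, "az": 0, "claw": -1}, {"dx": 0, "dy": 0, "dz": 0.3, "ax": 0, "ay": 0, "az": 0, "claw": -1}, {"dx": 0, "dy": 0, "dz": 0.3, "ax": 0, "ay": 0, "az": 0, "claw": -1}, {"dx": 0, "dy": 0, "dz": 0.3, "ax": 0, "ay": 0, "az": 0, "claw": -1}, {"dx": 0, "dy": 0, "dz": 0.3, "ax": 0, "ay": 0, "az": 0, "claw": -1}])

```text
t: 14.4
eef_pos: [0.4703, 0.1119, 0.1487]
orientation: [0.855, -0.519, 0.0, -0.0]
force: [0.3, -0.0, -0.9]
finger_gap: 0.0107
```

```bash
python3 f.py | grep -A1 -E "^1|tray_mid|tray_far"; python3 -c "
from cell import bot
print(bot.close_job())"
```

```text
14.4 [0.47029131 0.11193472 0.14865155] [ 0.27371618 -0.03486553 -0.92225336] [-0.02480618  0.08803948  0.02961706] [ 0.001  0.    -1.   ] 0.010729039890884548 [0.00087145 0.00086305 0.00110783 0.00037406 0.0002181  0.00046661]
expected ear [[357.70026707 205.66534477]] [[217.18395453 228.0627231 ]] mid [0.55169131 0.15393472 0.12765155] [[348.02346272 246.77678526]] [[203.07161687 195.46776757]]
--
tray_mid [[([158.0, 266.0], 0.97), ([445.0, 244.0], 0.84), ([189.0, 170.0], 0.75), ([349.0, 249.0], 0.72), ([308.0, 175.0], 0.7)], [([431.0, 226.0], 0.92), ([342.0, 301.0], 0.83), ([201.0, 193.0], 0.75), ([335.0, 119.0], 0.55)]]
  tri (array([0.55626909, 0.15851912, 0.12813399]), [0.0005244148220978433, 0.0005244148220977696])
tray_far [[([208.0, 268.0], 0.89), ([171.0, 184.0], 0.88), ([340.0, 280.0], 0.81), ([400.0, 242.0], 0.81), ([336.0, 162.0], 0.74)], [([418.0, 191.0], 0.95), ([305.0, 142.0], 0.6), ([325.0, 340.0], 0.56), ([185.0, 162.0], 0.55)]]
  tri (array([0.63422839, 0.20122279, 0.12909316]), [0.0005351885105713335, 0.0005351885105712824])
the job is handed in; nothing more can be done
None
```

I gripped the blue tray's orange ear, peeled it about 19° around its far corner and lifted it clear. The tray is now held still over the light pad, and the job is handed in with no verdict given.

- **Tray position:** the last camera measurement puts its middle at (0.556, 0.159, 0.128), about 5 mm from the pad centre at (0.552, 0.155).
- **Grip and arm:** the fingers are stopped on the ear at a 10.7 mm gap with a 115 N grip command. The arm was still, and the outside force stayed near 1 N.
- **White pile and bystanders:** the pile stayed in place in the pictures. The rack, bottle, tip box and cap were last measured just before the final 25 mm lowering. All were within about 1 cm of their first readings, which is within detection noise. The scene camera did not find the rack or cap in that check, so those two rest on the top view alone.
- **One disagreement:** in the last check the far corner measured z 0.129, against about 0.138 for a perfectly level tray. The check 25 mm higher had matched level to about 2 mm. That is roughly 5° of tilt if real, within the 12° allowed, and more likely noise because the arm partly hides the tray from above.

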